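# Tong a clean post foot from the tilted bin into the kit tray

## Task

The post feet have been cleaned, so handle them only with the tongs: take the tongs out of their stand, pinch the post of the foot in the tilted yellow bin, and lift it out. Lower it right down into the empty black tray, base plate flat on the tray floor, before letting it go, then put the tongs back upright in their stand and leave go of them. Never touch a foot with the gripper, and leave the other foot, the caster, the bottle and the wrench where they are.

Things in the scene. Friction and masses are not known exactly. Their poses are not given: they have to be found in the camera images.
- tongs: spring tongs, 157 mm long, 90 g: two crossed steel arms on a pivot, standing in the stand, jaws down, black handles up. Origin on the pivot, z up along the tongs, y the line along which handles and jaws open and close. Squeezing the handles closes the jaws; a spring pushes each handle out with 11 to 14 N. The frame is fixed to one arm, so it leans 0.17 rad as the jaws close on a foot
- tongs_grip (a point): point midway between the handles, 42 mm above the pivot: where to take the tongs. The handles are 28 mm wide in x and reach from 24 to 61 mm above the pivot; open, they measure 55 mm over their outer faces at this point (61 at the top, 48 at the bottom), and 40 mm with the jaws closed on a 28 mm post
- tongs_tip (a point): point midway between the open jaw tips, 91 mm below the pivot. Open, the tips are 59 mm apart inside, 75 mm over all; closed on a 28 mm post the jaws are parallel and their tips 95 mm below the pivot. Jaw pads: 26 mm wide in x, 36 mm tall, 7 mm thick
- tongs_arm (a joint): angle of the tongs' pivot: 0 open, 0.33 with the jaws 28 mm apart, 0.55 closed (rad)
- stand: grey open-topped tongs stand, fixed: 52 (x) by 100 (y) by 65 mm high outside, walls and floor 5 mm, on a plate 78 by 130 mm; two flared lips widen its mouth from 42 mm to 78 mm in x at 90 mm height. Origin under its centre, z up; the tongs' y lies along its y. The tongs stand in it on their jaw tips, pivot 96 mm above the table
- bin: yellow bin, fixed, tilted 30 degrees, mouth leaning towards the robot. Origin at the centre of the inner floor, about 45 mm above the table; z at right angles to the floor out of the mouth, y across, x up the slope (away from the robot). Inside 84 (x) by 134 mm (y), walls 4 mm; heights along z: back wall 140 mm (overhangs the foot; top 190 mm above the table), side walls 90 mm, front lip 22 mm
- foot: the aluminium post foot to move, in the bin: square base plate 60 by 60 by 8 mm with a square post 28 by 28 mm on its middle, 65 mm high in all, about 180 g. Origin at the centre of the plate's underside, z along the post, x and y along the flats. It lies with its plate flat on the bin floor, so the post is tilted like the bin
- tray: the empty black tray, fixed: 86 by 86 mm outside, 17 mm high, walls and floor 5 mm, pocket 76 by 76 mm. Origin under its centre, z up, x and y along its sides
- tray_floor (a point): centre of the empty tray's inner floor, 5 mm above the table
- tray_full: another tray like it, fixed, which already holds a foot. Origin under its centre
- foot_done: the other foot, same shape, already standing in the other tray; leave it alone
- caster: bystander: steel plate caster resting upside down on its 50 mm square plate, black wheel 60 mm across on top, 74 mm high. Origin on the table under the wheel
- oil: bystander: white bottle, 56 mm across, 130 mm high. Origin under its centre
- wrench: bystander: flat spanner 160 mm long. Origin under its middle
Things that resemble listed ones, but are neither listed nor needed, are in the scene too. Leave any green or pink look-alike of the tongs alone.

How it is judged:
By the outcome, as a careful person would: the job done as asked, in the order asked, and still so for the second after the job is handed in, with the robot touching nothing.
It also fails if it takes over 64 s, if anything falls off the work surface, if the arm or the gripper's body presses on something with over 40 N, if the wrist force passes 120 N, or if a joint passes its speed limit or range.

## Robot

A 6-joint arm with a two-finger parallel gripper is mounted at the origin on the work surface. World frame = base frame: x ahead of the robot, y to its left, z up, the work surface at z = 0. Lengths are in m, angles in degrees, forces in N, time in s.
With the tool pointing down it reaches from about 0.4 to 0.825 m from the base axis. Payload 7 kg.
Tool frame: the origin (TCP) lies midway between the tips of the shut fingers; the grasp point (between the pads) lies 19 mm behind it; z points along the fingers, y is the line along which they close (so a half turn about z gives the same grasp; the last joint's range is limited). The gripper opens to 88 mm and grips with 3 to 60 N. Pads are 19 mm wide; open, the fingers measure 130 mm over their backs; the gripper's body (78 mm by 193 mm) begins 47 mm behind the grasp point.
Start: joints at [-54.253, 20.546, 0.682, 0, -70.136, -16.507], TCP at [0.222, -0.637, 0.206] pointing down, gripper open.
Joint ranges: [-176.03, 176.03], [-82.01, 121.73], [-58.28, 71.71], [-173.87, 95.51], [-174.79, -0.11], [-173.66, 173.66]. Speed limits (degrees/s): [136.94, 136.94, 172.46, 180, 180, 180].

## Interface

Orientations are given as [roll, pitch, yaw] about the fixed x, y, z axes, in that order (R = Rz(yaw) Ry(pitch) Rx(roll)).
In Python, from plant import get_state, optics, order gives the robot as it stands. The module is installed in compiled form; this text tells all that it offers.
- The arm moves only by the tool send_rows, never from a script. Its argument "moves" is a list of rows, each an object with "slide": the shift along the tool's x, y, z as a fraction of full scale, a list of three; "turn": the turn about the tool's z as a fraction of full scale; "gripper": the opening, from 0 (shut) to 1 (fully open). A call has exactly 5 rows; each row is the pose to reach, as a shift and turn from the pose commanded when the call began, along the tool's axes at that moment; what a row does not reach only later rows make up. Full scale, the value 1, is 150 mm for a shift and 90 degrees for a turn. A row lasts 1/12 s, in which the tool goes at most 41.7 mm and 7.16 degrees, less where a joint would pass 70% of its speed; a pose out of reach is approached as far as the arm can. A call with a number of a shift or a turn outside -1 to 1 is refused whole. A call with a gripper value outside its range is refused whole. The fingers move at their own pace and stop on an object; "newtons" is the grip in N (left out, the last holds). Time passes only in rows, so rows that repeat a pose let the fingers close, or fill a call up. It gives the time, the measured TCP pose, the force, the opening and the grip force at its end, in the units of the state.
- get_state(): the state, without advancing time (a new reading comes with each control period).
- optics.capture(name): name is "side" or "top"; returns a dict with "img" (400x640x3 uint8, red, green, blue), "intrinsics" (3x3 intrinsics, pixels), "dist" ([k1, k2, p1, p2, k3] as OpenCV has them; the pictures are not rectified), "origin" and "attitude" of the camera in the world. Camera axes: x right, y down, z forward; pixel columns grow to the right and rows downward; lengths in m; the calibration is good to about 2 mm. A picture is of the moment at which its call begins. There is no depth.
- order.close_job(): hands the job in; it is judged then, once.
Trained networks look in the newest picture that a camera, given by its name, has taken for a name from the list of things; names that differ only in an ending like _2 or _b are one class to them, and where a whole thing is asked for, a point or a joint stands for the part that bears it (a point fixed in the world has none). Each returns a list of dicts, best first, with "p" (0 to 1); they miss things now and then, are a little off and sometimes report something else, mostly with a low value. They report only what shows in the picture. A call takes as long as a camera call. They do not tell look-alikes from the thing itself.
- optics.look_for(camera, name): "location" ([x, y, z] in m, in world coordinates, good to about 4 mm: the middle of the surface that is visible of it).
The state is a dict: "time_s": time; "joints": joint angles; "qd": joint speeds; "joint_torque": joint torques, N m; "tcp_pos": TCP position; "eef_rot": TCP orientation; "contact_force": force on the tool from outside, world axes, zero at the start; "moment": the same for the moment, N m; "gripper_width": finger opening in m; "gripper_force": force on a finger pad.
Only numpy, scipy, OpenCV 4.12 (cv2) and the standard library are available. Lean on these libraries where they do the work, as an engineer would, in place of code of your own. Each camera call takes 0.05 s, during which the arm holds its last target. There are 200 camera calls.

## Working session

There is one attempt and no reset: what is moved stays moved. The work goes in short steps, Python scripts to look and compute and a tool call to move; the robot and the scene stay as the last step left them, time stands still between calls to the robot, and variables do not carry over. Pictures are saved under pics/ and viewed, at most 10 in all, crops included, and the job is handed in when it is done.

Besides the shell and the picture viewer there is one more tool, called as name(argument=value, ...) on one line, values as JSON. send_rows: Moves the arm, as the interface text tells. Shift numbers are shares of 150 mm and turn numbers shares of 90 degrees, none past 1 either way. Its arguments: {"type":"object","properties":{"moves":{"type":"array"},"newtons":{"type":"number"}},"required":["moves"]}

```bash
mkdir -p pics; python3 - <<'E'
from plant import get_state, optics, order
import cv2
s=get_state();print(s['time_s'],s['tcp_pos'],s['eef_rot'])
for c in('side','top'):
    d=optics.capture(c);cv2.imwrite(f'pics/{c}0.png',d['img'][:,:,::-1])
    print(c,d['intrinsics'],d['dist'],d['origin'],d['attitude'])
    for n in('tongs','stand','bin','foot','tray','tray_full','caster','oil','wrench'):
        print(n,[([round(float(v),3) for v in r['location']],round(r['p'],2)) for r in optics.look_for(c,n)][:4])
E
```

```text
0.0 [ 0.22224061 -0.63681836  0.20522404] [ 1.79906048e+02 -6.71782208e-03 -1.60767163e+02]
side [[434.45233679   0.         316.3059733 ]
 [  0.         434.45233679 190.41984664]
 [  0.           0.           1.        ]] [0.00500347 0.         0.         0.         0.        ] [0.17716043 0.5972907  0.84648339] [-133.18574086    0.29064181 -149.46073771]
tongs [([0.319, -0.314, 0.114], 0.96), ([0.432, -0.112, 0.11], 0.91), ([0.51, -0.439, 0.115], 0.76), ([0.453, -0.283, 0.124], 0.61)]
stand [([0.443, -0.272, 0.043], 0.97)]
bin [([0.584, -0.042, 0.078], 0.62)]
foot [([0.575, -0.015, 0.057], 0.56), ([0.718, -0.265, 0.067], 0.19)]
tray [([0.432, 0.279, 0.003], 0.65)]
tray_full [([0.59, 0.295, 0.015], 0.65)]
caster [([0.423, -0.019, 0.047], 0.62)]
oil [([0.717, -0.266, 0.068], 0.91)]
wrench [([0.771, 0.032, 0.005], 0.56), ([0.446, -0.269, 0.04], 0.43)]
top [[409.60492223   0.         316.10140835]
 [  0.         409.60492223 196.68393516]
 [  0.           0.           1.        ]] [-0.08351867  0.          0.          0.          0.        ] [ 0.33687664 -0.06564437  1.20016086] [-1.68561422e+02 -9.80137220e-02 -9.09540028e+01]
tongs [([0.455, -0.279, 0.108], 0.71), ([0.323, -0.334, 0.109], 0.69), ([0.503, -0.436, 0.117], 0.68), ([0.433, -0.124, 0.116], 0.67)]
stand [([0.462, -0.273, 0.064], 0.65)]
bin [([0.594, -0.029, 0.079], 0.77)]
foot [([0.578, -0.031, 0.059], 0.85)]
tray [([0.434, 0.283, 0.002], 0.65)]
tray_full [([0.602, 0.278, 0.012], 0.81)]
caster [([0.43, -0.034, 0.052], 0.54)]
oil [([0.715, -0.27, 0.085], 0.56)]
wrench [([0.436, 0.281, 0.01], 0.64), ([0.772, 0.026, 0.006], 0.59)]
```

View pics/side0.png

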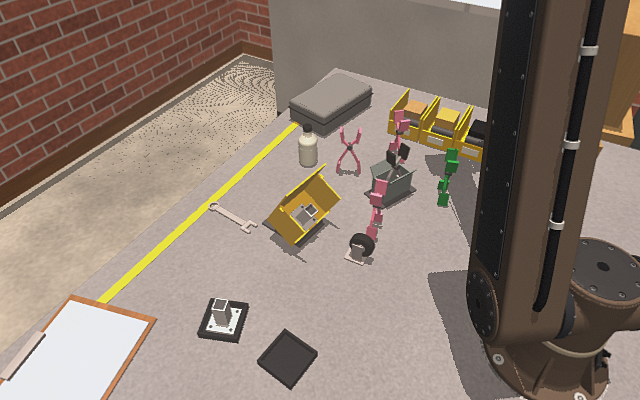

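View pics/top0.png

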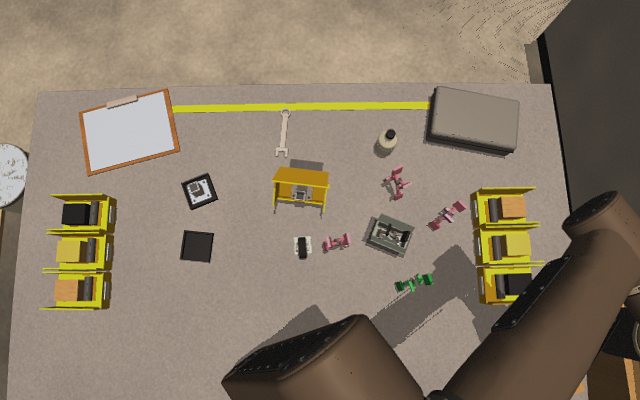

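The named tongs are the ones with black handles, standing in the grey stand: side (400,155), top (390,235). The look-alikes are pink at side (349,150), (377,200) and (400,122), and green at (447,175). The foot to move is in the yellow bin, at top (301,192). The empty tray is at top (197,247). I'll confirm in one enlarged montage.

```bash
cat > h.py <<'E'
import numpy as np, cv2
from scipy.spatial.transform import Rotation as R
from plant import get_state, optics, order
def cap(c):
    d=optics.capture(c); d['R']=R.from_euler('xyz',d['attitude'],degrees=True).as_matrix(); return d
def rays(d,px):
    u=cv2.undistortPoints(np.array(px,float).reshape(-1,1,2),d['intrinsics'],np.array(d['dist'])).reshape(-1,2)
    return np.c_[u,np.ones(len(u))]@d['R'].T
def onz(d,px,z):
    r=rays(d,px);o=np.array(d['origin']);return o+r*((z-o[2])/r[:,2])[:,None]
def proj(d,P):
    Rm=d['R'];rv=cv2.Rodrigues(Rm.T)[0];t=-Rm.T@np.array(d['origin'])
    return cv2.projectPoints(np.array(P,float).reshape(-1,1,3),rv,t,d['intrinsics'],np.array(d['dist']))[0].reshape(-1,2)
def crop(img,cx,cy,w,h,s):
    x,y=int(cx-w/2),int(cy-h/2)
    return cv2.resize(img[y:y+h,x:x+w],None,fx=s,fy=s,interpolation=cv2.INTER_CUBIC)
E
python3 - <<'E'
import cv2,numpy as np
from h import crop
s=cv2.imread('pics/side0.png');t=cv2.imread('pics/top0.png')
m=np.vstack([np.hstack([crop(s,395,170,80,60,5),crop(t,390,235,80,60,5)]),np.hstack([crop(t,300,190,80,60,5),crop(s,305,210,80,60,5)])])
cv2.imwrite('pics/m.png',m)
E
```

```text
(no output)
```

View pics/m.png

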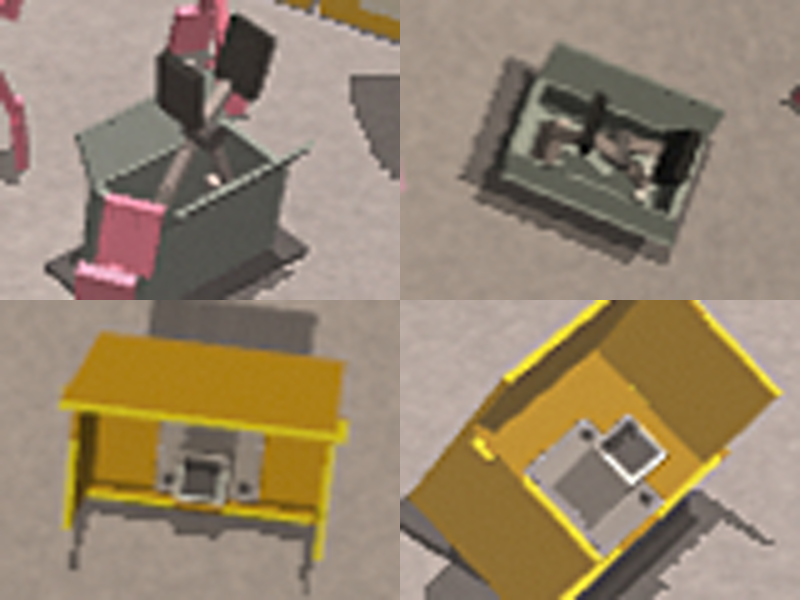

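```bash
cat > fit.py <<'E'
from h import *
from scipy.optimize import least_squares
S=cap('side');T=cap('top')
def px(c,u,v): return (c[0]-40+(u+.5)/5-.5, c[1]-30+(v+.5)/5-.5)
def pose(x,y,a,z=0,tilt=0): return np.array([x,y,z]),(R.from_euler('z',a)*R.from_euler('y',-tilt)).as_matrix()
def fit(f,x0,obs):
    def res(p):
        return np.concatenate([(proj(d,f(p,np.array([m])))-[q]).ravel() for d,m,q in obs])
    r=least_squares(res,x0,loss='soft_l1');print(np.round(r.x,4),'res',np.round(r.fun,1));return r.x
def fs(p,m): t,M=pose(*p[:3]);return t+m@M.T
c2=(390,235);c1=(395,170);c3=(300,190);c4=(305,210)
L=.05
st=fit(fs,[.455,-.275,-.4],[(T,(.039,L,.09),px(c2,158,43)),(T,(.039,-L,.09),px(c2,322,110)),(T,(-.039,L,.09),px(c2,105,178)),(T,(-.039,-L,.09),px(c2,268,243)),
 (S,(-.039,L,.09),px(c1,175,215)),(S,(-.039,-L,.09),px(c1,312,145)),(S,(.039,L,.09),px(c1,75,137))])
def fb(p,m): t,M=pose(p[0],p[1],p[2],.045,np.pi/6*1);return t+m@M.T
b=fit(fb,[.585,-.03,-.1],[(T,(.042,.071,.14),px(c3,60,110)),(T,(.042,-.071,.14),px(c3,345,140)),(T,(-.046,.071,.09),px(c3,66,228)),(T,(-.046,-.071,.09),px(c3,319,260)),(S,(-.046,-.071,.09),px(c4,380,95))])
def ff(p,m):
    M=R.from_euler('z',p[2]).as_matrix();return fb(b,np.array([p[0],p[1],0])+m@M.T)
h=.014
obs=[(T,(h,h,.065),px(c3,182,155)),(T,(h,-h,.065),px(c3,226,158)),(T,(-h,-h,.065),px(c3,226,203)),(T,(-h,h,.065),px(c3,174,200)),
 (S,(h,-h,.065),px(c4,230,113)),(S,(-h,-h,.065),px(c4,267,153)),(S,(-h,h,.065),px(c4,233,188)),(S,(h,h,.065),px(c4,195,150))]
f=fit(ff,[0,0,0],obs)
P=ff(f,np.array([[0,0,.065],[0,0,0.]]));print('post top, base',P)
g=cv2.cvtColor(T['img'],cv2.COLOR_RGB2GRAY)
for n,(cx,cy),z in(('tray',(197,247),.017),):
    m=np.zeros_like(g);m[cy-25:cy+25,cx-25:cx+25]=(g[cy-25:cy+25,cx-25:cx+25]<75)
    cs=max(cv2.findContours(m,0,cv2.CHAIN_APPROX_NONE)[0],key=cv2.contourArea)
    W=onz(T,cs.reshape(-1,2),z)[:,:2];print(n,cv2.minAreaRect((W*1000).astype(np.float32)))
A=T['img'][:,:,::-1].copy();B=S['img'][:,:,::-1].copy()
big=[]
for d,im,ca,cb in((T,A,c2,c3),(S,B,c1,c4)):
    for c,pts in((ca,fs(st,np.array([(sx*.039,sy*L,.09) for sx in(1,-1) for sy in(1,-1)]+[(sx*.026,sy*L,0) for sx in(1,-1) for sy in(1,-1)]))),
      (cb,np.vstack([fb(b,np.array([(.042,.071,.14),(.042,-.071,.14),(-.046,.071,.09),(-.046,-.071,.09),(-.042,.067,.022),(-.042,-.067,.022)])),ff(f,np.array([(sx*h,sy*h,.065) for sx in(1,-1) for sy in(1,-1)]+[(sx*.03,sy*.03,.008) for sx in(1,-1) for sy in(1,-1)]))]))):
        k=crop(im,*c,80,60,5)
        for q in proj(d,pts):
            u=((q-np.array(c)+[40,30])+.5)*5-.5;cv2.circle(k,(int(u[0]),int(u[1])),3,(255,0,255),1)
        big.append(k)
cv2.imwrite('pics/ov1.png',np.vstack([np.hstack(big[:2]),np.hstack(big[2:])]))
E
python3 fit.py
```

```text
[ 0.4566 -0.277  -0.4148] res [-0.9 -0.1  0.2  0.5 -0.6 -0.9  1.   0.3 -0.1  0.1  0.1 -0.6  0.1 -0. ]
[ 0.6101 -0.0336 -0.1384] res [ 0.2 -1.5 -1.4 -0.9 -0.4  0.6  0.7  0.5  0.9 -0.2]
[-0.0154  0.0008  0.0426] res [-0.9 -0.3  0.4 -0.1 -0.2  0.5  0.2  0.3 -0.3 -0.   0.4  0.1  0.3  0.1
 -0.3 -0.6]
post top, base [[ 0.56481296 -0.02652991  0.0935703 ]
 [ 0.59700225 -0.03101321  0.03727865]]
tray ((436.7087097167969, 277.7759094238281), (89.36209869384766, 84.99060821533203), 83.53837585449219)
```

View pics/ov1.png

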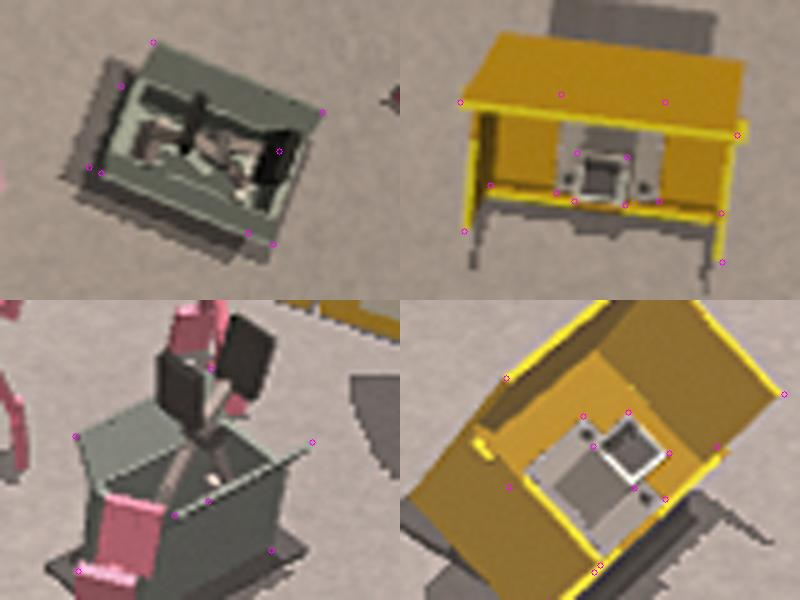

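```bash
cat > fit2.py <<'E'
import io,contextlib
with contextlib.redirect_stdout(io.StringIO()):
    exec(open('fit.py').read())
def ft(p,m): t,M=pose(p[0],p[1],p[2],.096);return t+m@M.T
mm=lambda *a:tuple(v/1000 for v in a)
o=[(S,mm(14,30.5,61),px(c1,158,48)),(S,mm(-14,30.5,61),px(c1,203,72)),(S,mm(-14,24,24),px(c1,200,127)),(S,mm(14,24,24),px(c1,160,103)),
 (S,mm(14,-25.5,61),px(c1,232,15)),(S,mm(-14,-25.5,61),px(c1,275,40)),(S,mm(-14,-19,24),px(c1,262,97)),(S,mm(14,-19,24),px(c1,218,75)),
 (T,mm(0,30.5,61),px(c2,192,118)),(T,mm(0,-30.5,61),px(c2,298,160))]
q=fit(ft,[.456,-.277,-.41],o)
print(np.degrees(q[2]),R.from_matrix(np.diag([1,-1,-1])).as_euler('xyz',degrees=True))
E
python3 fit2.py
```

```text
[ 0.4507 -0.2796 -0.3816] res [ 0.4  0.5 -0.9  1.  -0.1  0.2  0.3 -0.3  0.9 -1.   0.2 -0.9 -1.  -0.2
  0.2 -1.  -1.1  0.1  0.1  0.1]
-21.8616156336442 [180.   0.   0.]
```

```bash
cat >> h.py <<'E'
def go(x,y,z,yaw):
    s=get_state();p=np.array(s['tcp_pos']);M=R.from_euler('xyz',s['eef_rot'],degrees=True)
    c=s['eef_rot'][2];d=M.inv().apply(np.array([x,y,z])-p);t=-((yaw-c+90)%180-90)
    print('tcp',np.round(p,4),'yaw',round(c,1),'slide',np.round(d/.15,3),'turn',round(t/90,3),'F',np.round(s['contact_force'],1),'w',round(s['gripper_width'],4),'gf',round(s['gripper_force'],1),'t',round(s['time_s'],2))
E
python3 -c "
from h import *
go(.451,-.280,.23,-22);go(.35,-.44,.23,-22)"
```

```text
tcp [ 0.2224 -0.6373  0.2061] yaw -160.8 slide [-2.224  1.747 -0.159] turn 0.458 F [-0.1 -0.6 -0.4] w 0.0875 gf 0.0 t 1.2
tcp [ 0.2224 -0.6373  0.2061] yaw -160.8 slide [-1.236  0.961 -0.159] turn 0.458 F [-0.1 -0.6 -0.4] w 0.0875 gf 0.0 t 1.2
```

send_rows(moves=[{"slide": [-0.2,0.15,-0.05],"turn": 0.06,"gripper": 1},{"slide": [-0.4,0.31,-0.1],"turn": 0.12,"gripper": 1},{"slide": [-0.6,0.46,-0.16],"turn": 0.18,"gripper": 1},{"slide": [-0.8,0.62,-0.16],"turn": 0.24,"gripper": 1},{"slide": [-0.98,0.77,-0.16],"turn": 0.3,"gripper": 1}])

```text
time_s: 1.62
tcp_pos: [0.3241, -0.4784, 0.2309]
eef_rot: [-180.0, 0.1, 172.0]
contact_force: [0.7, 0.5, -0.2]
gripper_width: 0.0879
gripper_force: 0.0
```

```bash
python3 -c "
from h import *
go(.451,-.280,.23,-22)"
```

```text
tcp [ 0.3241 -0.4784  0.2309] yaw 172.0 slide [-0.653  1.428  0.006] turn 0.155 F [ 0.7  0.5 -0.2] w 0.0879 gf 0.0 t 1.62
```

send_rows(moves=[{"slide": [-0.1,0.22,0],"turn": 0.05,"gripper": 1},{"slide": [-0.2,0.44,0],"turn": 0.1,"gripper": 1},{"slide": [-0.3,0.66,0],"turn": 0.155,"gripper": 1},{"slide": [-0.4,0.88,0],"turn": 0.155,"gripper": 1},{"slide": [-0.45,0.98,0],"turn": 0.155,"gripper": 1}])

```text
time_s: 2.03
tcp_pos: [0.4114, -0.3405, 0.2306]
eef_rot: [180.0, 0.1, 158.4]
contact_force: [-0.5, -0.3, -0.6]
gripper_width: 0.0874
gripper_force: 0.0
```

```bash
python3 -c "
from h import *
go(.451,-.280,.23,-22)"
```

```text
tcp [ 0.4114 -0.3405  0.2306] yaw 158.4 slide [-0.097  0.472  0.004] turn 0.004 F [-0.5 -0.3 -0.6] w 0.0874 gf 0.0 t 2.03
```

send_rows(moves=[{"slide": [-0.04,0.2,0],"turn": 0.004,"gripper": 1},{"slide": [-0.08,0.4,0],"turn": 0.004,"gripper": 1},{"slide": [-0.097,0.472,0.1],"turn": 0.004,"gripper": 1},{"slide": [-0.097,0.472,0.2],"turn": 0.004,"gripper": 1},{"slide": [-0.097,0.472,0.25],"turn": 0.004,"gripper": 1}])

```text
time_s: 2.45
tcp_pos: [0.4495, -0.2817, 0.1913]
eef_rot: [180.0, -0.1, 158.0]
contact_force: [-0.2, -0.6, -0.3]
gripper_width: 0.0875
gripper_force: 0.0
```

```bash
python3 -c "
from h import *
d=cap('side');go(.451,-.280,.119,-22)
t=crop(d['img'][:,:,::-1],395,140,100,100,6);cv2.imwrite('pics/s2.png',t)"
```

```text
tcp [ 0.4486 -0.282   0.1903] yaw 158.0 slide [-0.012  0.018  0.475] turn -0.0 F [-0.7 -0.5 -1.9] w 0.0877 gf 0.0 t 2.5
```

View pics/s2.png

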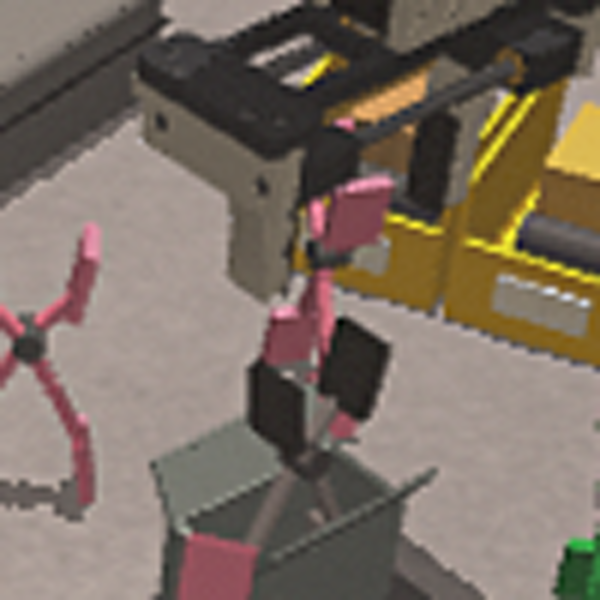

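send_rows(moves=[{"slide": [-0.01,0.02,0.1],"turn": 0,"gripper": 1},{"slide": [-0.01,0.02,0.25],"turn": 0,"gripper": 1},{"slide": [-0.01,0.02,0.4],"turn": 0,"gripper": 1},{"slide": [-0.01,0.02,0.475],"turn": 0,"gripper": 1},{"slide": [-0.01,0.02,0.475],"turn": 0,"gripper": 1}])

```text
time_s: 2.92
tcp_pos: [0.4503, -0.2807, 0.1193]
eef_rot: [-180.0, -0.2, 157.9]
contact_force: [-0.3, -0.2, -0.9]
gripper_width: 0.0878
gripper_force: 0.0
```

send_rows(moves=[{"slide": [0,0,0],"turn": 0,"gripper": 0.7},{"slide": [0,0,0],"turn": 0,"gripper": 0.55},{"slide": [0,0,0],"turn": 0,"gripper": 0.5},{"slide": [0,0,0],"turn": 0,"gripper": 0.4},{"slide": [0,0,0],"turn": 0,"gripper": 0.4}], newtons=8)

```text
time_s: 3.33
tcp_pos: [0.4525, -0.2808, 0.1223]
eef_rot: [180.0, 0.1, 157.9]
contact_force: [-0.3, 0.3, 0.5]
gripper_width: 0.0602
gripper_force: 0.1
```

```bash
python3 -c "
from h import *
d=cap('side');go(.451,-.280,.119,-22)
a=crop(d['img'][:,:,::-1],395,140,80,80,5);a2=crop(cap('top')['img'][:,:,::-1],390,225,80,80,5);cv2.imwrite('pics/s3.png',np.hstack([a,a2]))"
```

```text
tcp [ 0.4525 -0.2808  0.1222] yaw 157.9 slide [0.012 0.001 0.021] turn -0.001 F [-0.2  0.6  1.5] w 0.0588 gf 8.0 t 3.38
```

View pics/s3.png

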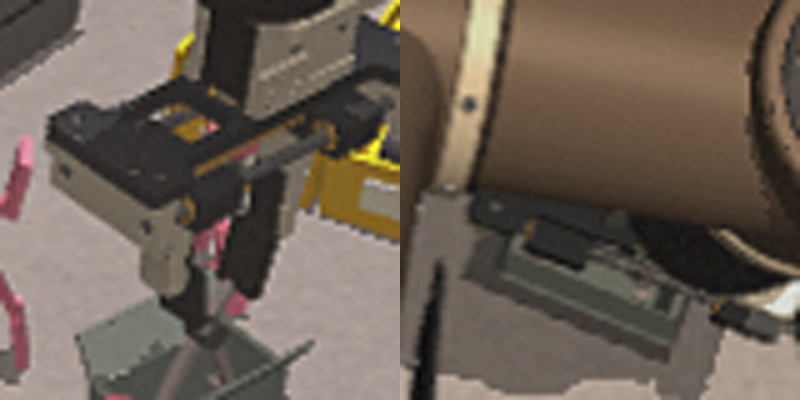

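send_rows(moves=[{"slide": [0,0,0],"turn": 0,"gripper": 0.4},{"slide": [0,0,0],"turn": 0,"gripper": 0.4},{"slide": [0,0,-0.06],"turn": 0,"gripper": 0.4},{"slide": [0,0,-0.13],"turn": 0,"gripper": 0.4},{"slide": [0,0,-0.2],"turn": 0,"gripper": 0.4}])

```text
time_s: 3.85
tcp_pos: [0.4518, -0.2806, 0.1522]
eef_rot: [-180.0, -0.0, 157.9]
contact_force: [-0.0, -0.3, -0.1]
gripper_width: 0.0554
gripper_force: 8.0
```

send_rows(moves=[{"slide": [0,0,-0.1],"turn": 0,"gripper": 0.4},{"slide": [0,0,-0.3],"turn": 0,"gripper": 0.4},{"slide": [0,0,-0.5],"turn": 0,"gripper": 0.4},{"slide": [0,0,-0.7],"turn": 0,"gripper": 0.4},{"slide": [0,0,-0.9],"turn": 0,"gripper": 0.4}])

```text
time_s: 4.27
tcp_pos: [0.4516, -0.2806, 0.289]
eef_rot: [180.0, 0.0, 157.9]
contact_force: [-0.1, 0.3, -1.2]
gripper_width: 0.0553
gripper_force: 8.0
```

```bash
python3 -c "
from h import *
d=cap('side');go(.52,-.02,.32,-6)
a=crop(d['img'][:,:,::-1],395,130,80,120,5);cv2.imwrite('pics/s4.png',a)"
```

```text
tcp [ 0.4539 -0.2822  0.2957] yaw 158.0 slide [ 0.246  1.786 -0.166] turn -0.178 F [ 2.8 -2.9  8. ] w 0.057 gf 7.9 t 4.32
```

View pics/s4.png

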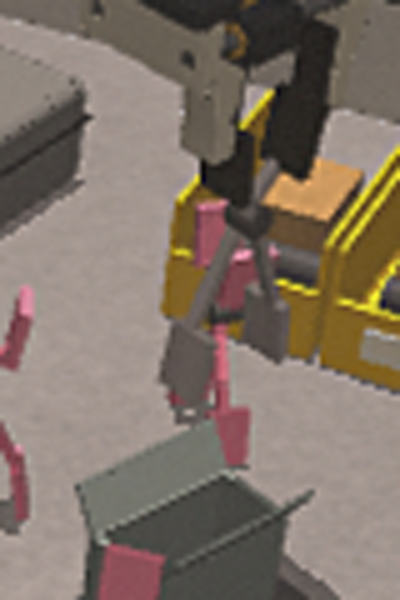

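send_rows(moves=[{"slide": [0,0.1,-0.1],"turn": -0.03,"gripper": 0.4},{"slide": [0.03,0.3,-0.17],"turn": -0.07,"gripper": 0.4},{"slide": [0.07,0.53,-0.17],"turn": -0.11,"gripper": 0.4},{"slide": [0.1,0.77,-0.17],"turn": -0.14,"gripper": 0.4},{"slide": [0.13,0.99,-0.17],"turn": -0.17,"gripper": 0.4}])

```text
time_s: 4.73
tcp_pos: [0.4897, -0.1342, 0.3131]
eef_rot: [180.0, 0.1, 173.3]
contact_force: [0.9, -0.0, -1.2]
gripper_width: 0.0551
gripper_force: 8.0
```

```bash
python3 -c "
from h import *
go(.53,-.024,.32,-6)"
```

```text
tcp [ 0.4897 -0.1342  0.3131] yaw 173.3 slide [-0.181  0.761 -0.046] turn -0.007 F [ 0.9 -0.  -1.2] w 0.0551 gf 8.0 t 4.73
```

send_rows(moves=[{"slide": [-0.04,0.2,-0.05],"turn": -0.007,"gripper": 0.4},{"slide": [-0.09,0.4,-0.05],"turn": -0.007,"gripper": 0.4},{"slide": [-0.14,0.6,-0.05],"turn": -0.007,"gripper": 0.4},{"slide": [-0.18,0.76,-0.05],"turn": -0.007,"gripper": 0.4},{"slide": [-0.18,0.76,-0.05],"turn": -0.007,"gripper": 0.4}])

```text
time_s: 5.15
tcp_pos: [0.5311, -0.0223, 0.3197]
eef_rot: [180.0, 0.0, 174.0]
contact_force: [-0.6, -0.2, -0.3]
gripper_width: 0.0553
gripper_force: 8.0
```

```bash
python3 -c "
from h import *
d=cap('side');go(.54,-.025,.22,-6)
p=np.array(get_state()['tcp_pos'])
y=np.radians(-6);X=np.array([np.cos(y),np.sin(y),0]);Y=np.array([-np.sin(y),np.cos(y),0]);Z=np.array([0,0,1.])
q=lambda a,b,c:p+np.array([0,0,-.023])+a*X+b*Y+c*Z
im=d['img'][:,:,::-1];c=(300,160);k=crop(im,*c,120,120,5)
P=[q(0,0,0)]+[q(s*.013,t*.0375,-.091) for s in(1,-1) for t in(1,-1)]+[q(s*.014,.0305,.061) for s in(1,-1)]+[q(s*.014,.024,.024) for s in(1,-1)]
for u in proj(d,P):
  u=((u-np.array(c)+60)+.5)*5-.5;cv2.circle(k,(int(u[0]),int(u[1])),3,(255,0,255),1)
cv2.imwrite('pics/s5.png',k)"
```

```text
tcp [ 0.5304 -0.0238  0.3197] yaw 174.0 slide [-0.065 -0.001  0.665] turn 0.0 F [ 0.1 -0.7 -1.6] w 0.0553 gf 8.0 t 5.2
```

View pics/s5.png

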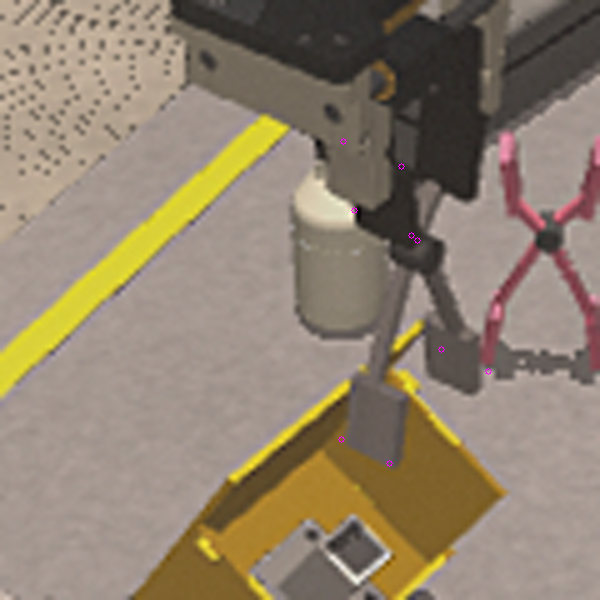

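send_rows(moves=[{"slide": [-0.065,0,0.15],"turn": 0,"gripper": 0.4},{"slide": [-0.065,0,0.3],"turn": 0,"gripper": 0.4},{"slide": [-0.065,0,0.5],"turn": 0,"gripper": 0.4},{"slide": [-0.065,0,0.65],"turn": 0,"gripper": 0.4},{"slide": [-0.065,0,0.8],"turn": 0,"gripper": 0.4}])

```text
time_s: 5.62
tcp_pos: [0.5391, -0.0275, 0.1987]
eef_rot: [-180.0, -0.0, 173.8]
contact_force: [0.7, 0.4, -1.0]
gripper_width: 0.0556
gripper_force: 8.0
```

```bash
python3 -c "
from h import *
d=cap('side');go(.556,-.0265,.191,-6)
e=cap('top')
im=d['img'][:,:,::-1];a=crop(im,305,190,80,100,5);b=crop(e['img'][:,:,::-1],300,190,80,100,5)
cv2.imwrite('pics/s6.png',np.hstack([a,b]))"
```

```text
tcp [ 0.5367 -0.0276  0.1941] yaw 173.8 slide [-0.127  0.021  0.02 ] turn -0.003 F [-3.9  0.4 -6.6] w 0.0545 gf 8.0 t 5.67
```

View pics/s6.png

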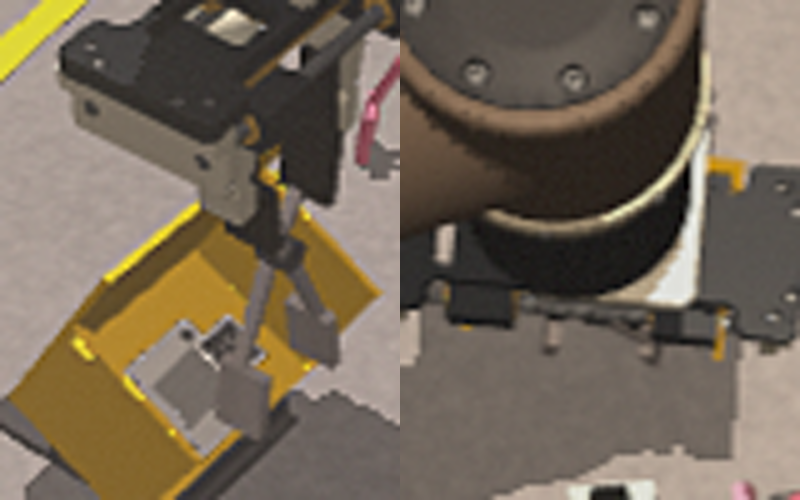

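send_rows(moves=[{"slide": [-0.03,0.005,0.01],"turn": 0,"gripper": 0.4},{"slide": [-0.06,0.01,0.02],"turn": 0,"gripper": 0.4},{"slide": [-0.1,0.01,0.02],"turn": 0,"gripper": 0.4},{"slide": [-0.13,0.01,0.02],"turn": 0,"gripper": 0.4},{"slide": [-0.13,0.01,0.02],"turn": 0,"gripper": 0.4}])

```text
time_s: 6.13
tcp_pos: [0.5609, -0.0273, 0.1972]
eef_rot: [180.0, 0.1, 173.9]
contact_force: [-0.7, 0.4, -0.3]
gripper_width: 0.0556
gripper_force: 8.0
```

```bash
python3 -c "
from h import *
go(.557,-.0265,.191,-6)
cap('side');print(optics.look_for('side','tongs_tip')[:2],optics.look_for('side','tongs')[:5])
print(optics.look_for('side','foot')[:2]);go(.557,-.0265,.191,-6)"
```

```text
tcp [ 0.5609 -0.0273  0.1972] yaw 173.9 slide [0.026 0.003 0.042] turn -0.002 F [-0.7  0.4 -0.3] w 0.0556 gf 8.0 t 6.13
[{'location': [0.5567, -0.0284, 0.1533], 'p': 0.93}, {'location': [0.5004, -0.4247, 0.1018], 'p': 0.77}] [{'location': [0.5049, -0.4279, 0.1045], 'p': 0.95}, {'location': [0.4299, -0.1121, 0.1132], 'p': 0.86}, {'location': [0.5544, -0.0313, 0.1548], 'p': 0.71}, {'location': [0.5918, -0.3008, 0.0765], 'p': 0.71}, {'location': [0.319, -0.3142, 0.1105], 'p': 0.62}]
[{'location': [0.5764, -0.0223, 0.0516], 'p': 0.74}]
tcp [ 0.5593 -0.0273  0.1966] yaw 173.9 slide [0.016 0.004 0.037] turn -0.002 F [ 0.1  0.6 -0.8] w 0.0554 gf 8.0 t 6.33
```

send_rows(moves=[{"slide": [0.005,0,0.02],"turn": 0,"gripper": 0.4},{"slide": [0.005,0,0.035],"turn": 0,"gripper": 0.4},{"slide": [0.005,0,0.035],"turn": 0,"gripper": 0.4},{"slide": [0.005,0,0.035],"turn": 0,"gripper": 0.4},{"slide": [0.005,0,0.035],"turn": 0,"gripper": 0.4}])

```text
time_s: 6.75
tcp_pos: [0.5585, -0.0272, 0.1912]
eef_rot: [-180.0, -0.0, 173.9]
contact_force: [-0.4, -0.1, -0.9]
gripper_width: 0.0555
gripper_force: 8.0
```

send_rows(moves=[{"slide": [0,0,0],"turn": 0,"gripper": 0.58},{"slide": [0,0,0],"turn": 0,"gripper": 0.54},{"slide": [0,0,0],"turn": 0,"gripper": 0.5},{"slide": [0,0,0],"turn": 0,"gripper": 0.46},{"slide": [0,0,0],"turn": 0,"gripper": 0.42}], newtons=35)

```text
time_s: 7.17
tcp_pos: [0.5587, -0.0271, 0.1913]
eef_rot: [180.0, 0.0, 173.9]
contact_force: [0.1, -0.7, 3.9]
gripper_width: 0.0393
gripper_force: 35.0
```

send_rows(moves=[{"slide": [0,0,0],"turn": 0,"gripper": 0.36},{"slide": [0,0,0],"turn": 0,"gripper": 0.3},{"slide": [0,0,0],"turn": 0,"gripper": 0.3},{"slide": [0,0,0],"turn": 0,"gripper": 0.3},{"slide": [0,0,0],"turn": 0,"gripper": 0.3}])

```text
time_s: 7.58
tcp_pos: [0.5587, -0.0273, 0.1914]
eef_rot: [-180.0, 0.0, 173.9]
contact_force: [0.0, 0.3, 2.9]
gripper_width: 0.0388
gripper_force: 34.9
```

send_rows(moves=[{"slide": [0.01,0,-0.017],"turn": 0,"gripper": 0.3},{"slide": [0.03,0,-0.052],"turn": 0,"gripper": 0.3},{"slide": [0.06,0,-0.104],"turn": 0,"gripper": 0.3},{"slide": [0.1,0,-0.173],"turn": 0,"gripper": 0.3},{"slide": [0.14,0,-0.242],"turn": 0,"gripper": 0.3}])

```text
time_s: 8.0
tcp_pos: [0.5368, -0.025, 0.2284]
eef_rot: [-180.0, -0.0, 173.9]
contact_force: [-0.3, 0.5, -1.4]
gripper_width: 0.0391
gripper_force: 34.9
```

```bash
python3 -c "
from h import *
cap('side');print(optics.look_for('side','foot')[:2]);go(.5,-.02,.34,-6)"
```

```text
[{'location': [0.5624, -0.0082, 0.0889], 'p': 0.57}]
tcp [ 0.5378 -0.0248  0.2303] yaw 173.9 slide [ 0.251  0.006 -0.732] turn -0.001 F [ 1.7 -0.1 -1.5] w 0.0389 gf 34.9 t 8.1
```

send_rows(moves=[{"slide": [0.05,0,-0.09],"turn": 0,"gripper": 0.3},{"slide": [0.1,0,-0.18],"turn": 0,"gripper": 0.3},{"slide": [0.16,0,-0.28],"turn": 0,"gripper": 0.3},{"slide": [0.22,0,-0.38],"turn": 0,"gripper": 0.3},{"slide": [0.27,0,-0.48],"turn": 0,"gripper": 0.3}])

```text
time_s: 8.52
tcp_pos: [0.4965, -0.0206, 0.3002]
eef_rot: [180.0, -0.0, 173.9]
contact_force: [0.5, 0.1, -1.6]
gripper_width: 0.0392
gripper_force: 34.9
```

```bash
python3 -c "
from h import *
d=cap('side');print(optics.look_for('side','foot')[:2]);go(.42,.28,.33,-6.5)
e=cap('top')
a=crop(d['img'][:,:,::-1],310,180,80,100,5);b=crop(e['img'][:,:,::-1],197,247,60,60,6)
b=np.vstack([b,np.zeros((140,360,3),np.uint8)])
cv2.imwrite('pics/s7.png',np.hstack([a,b]))
g=cv2.cvtColor(e['img'],7);r=g[217:277,167:227]
for th in(60,75,90,105):
    cs=max(cv2.findContours((r<th).astype(np.uint8),0,1)[0],key=cv2.contourArea).reshape(-1,2)+[167,217]
    print(th,cv2.minAreaRect((onz(e,cs,.012)[:,:2]*1000).astype(np.float32)))"
```

```text
[{'location': [0.5232, -0.0031, 0.1606], 'p': 0.62}]
tcp [ 0.4978 -0.0205  0.3023] yaw 173.9 slide [ 0.728  1.937 -0.185] turn 0.004 F [ 0.7 -0.2 -2.3] w 0.0393 gf 34.9 t 8.62
60 ((429.12548828125, 297.2045593261719), (122.87657165527344, 163.32199096679688), 83.96546936035156)
75 ((436.4307861328125, 299.44390869140625), (135.87448120117188, 172.25636291503906), 89.6599349975586)
90 ((436.4667663574219, 301.416748046875), (140.037841796875, 172.32070922851562), 89.66989135742188)
105 ((437.8911437988281, 295.93267822265625), (177.34078979492188, 141.5889129638672), 2.775764226913452)
```

View pics/s7.png

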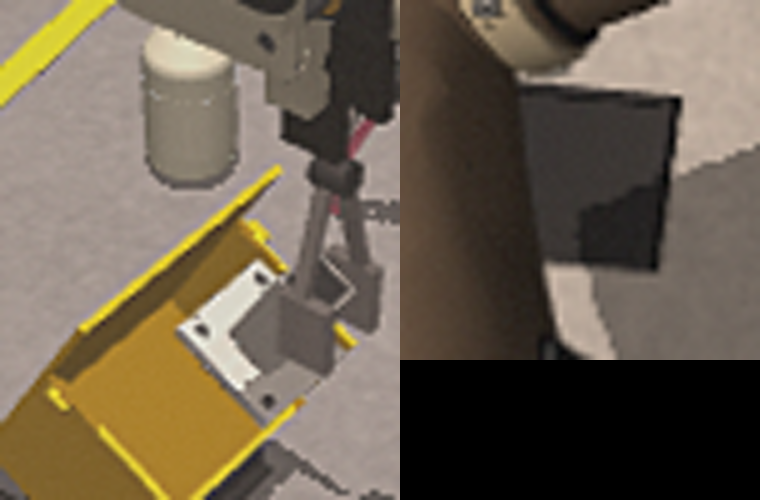

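```bash
python3 - <<'E'
from h import *
S=cap('side');T=cap('top')
h=.043
def quad(a,x,y):
    c,s=np.cos(a),np.sin(a);B=np.array([(h,h),(h,-h),(-h,-h),(-h,h)])@np.array([[c,s],[-s,c]])+[x,y]
    return np.vstack([np.c_[B,np.full(4,z)] for z in(0,.017)])
from scipy.optimize import minimize
D=[]
for d,f,c in((T,'pics/top0.png',(197,247)),(S,'pics/side0.png',(287,358))):
    g=cv2.cvtColor(cv2.imread(f),cv2.COLOR_BGR2GRAY)
    m=np.zeros_like(g);x0,x1,y0,y1=c[0]-33,c[0]+33,c[1]-33,min(c[1]+33,400)
    m[y0:y1,x0:x1]=g[y0:y1,x0:x1]<85
    n,l,st,_=cv2.connectedComponentsWithStats(m);k=1+np.argmax(st[1:,4]);m=(l==k).astype(np.uint8);m=cv2.morphologyEx(m,3,np.ones((5,5)));D.append((d,m));print(f,m.sum())
def cost(p,i=(0,1)):
    s=0
    for j in i:
        d,m=D[j];q=proj(d,quad(*p));hu=cv2.convexHull(q.astype(np.float32))
        r=np.zeros((400,640),np.uint8);cv2.fillConvexPoly(r,np.round(hu*16).astype(np.int32),1,shift=4,lineType=8)
        s+=np.abs(r.astype(int)-m).sum()
    return s
for i in((0,),(1,),(0,1)):
    r=minimize(cost,[-.11,.436,.279],args=(i,),method='Nelder-Mead',options=dict(initial_simplex=[[-.11,.436,.279],[-.2,.436,.279],[-.11,.442,.279],[-.11,.436,.285]]))
    print(i,np.round(r.x,4),r.fun)
s=get_state();print(s['joints'],s['time_s'])
E
```

```text
pics/top0.png 890
pics/side0.png 1998
(0,) [-0.1061  0.4372  0.2801] 81.0
(1,) [-0.1082  0.4371  0.2805] 95.0
(0, 1) [-0.0973  0.4357  0.2802] 184.0
[ 2.02786296e+01  7.18830273e-01 -1.21434319e+01 -3.22953710e-02
 -7.71690078e+01 -1.16409118e+02] 8.7667
```

```bash
python3 -c "
from h import *
go(.3947,.2844,.30,-6)"
```

```text
tcp [ 0.4972 -0.0205  0.2986] yaw 173.9 slide [ 0.897  1.948 -0.008] turn -0.002 F [ 0.1  0.1 -2.7] w 0.039 gf 34.9 t 8.77
```

send_rows(moves=[{"slide": [0.04,0.08,0],"turn": 0,"gripper": 0.3},{"slide": [0.11,0.24,0],"turn": 0,"gripper": 0.3},{"slide": [0.19,0.42,0],"turn": 0,"gripper": 0.3},{"slide": [0.27,0.6,0],"turn": 0,"gripper": 0.3},{"slide": [0.36,0.78,0],"turn": 0,"gripper": 0.3}])

```text
time_s: 9.18
tcp_pos: [0.4557, 0.1023, 0.298]
eef_rot: [-179.9, -0.1, 173.8]
contact_force: [0.9, 0.6, -3.1]
gripper_width: 0.039
gripper_force: 34.9
```

send_rows(moves=[{"slide": [0.08,0.18,0],"turn": 0,"gripper": 0.3},{"slide": [0.17,0.36,0],"turn": 0,"gripper": 0.3},{"slide": [0.25,0.54,0],"turn": 0,"gripper": 0.3},{"slide": [0.34,0.72,0],"turn": 0,"gripper": 0.3},{"slide": [0.4,0.86,0],"turn": 0,"gripper": 0.3}])

```text
time_s: 9.6
tcp_pos: [0.4093, 0.2378, 0.298]
eef_rot: [-179.9, -0.1, 173.9]
contact_force: [0.8, -0.3, -1.9]
gripper_width: 0.0391
gripper_force: 34.9
```

```bash
python3 -c "
from h import *
go(.3947,.2844,.21,-6)"
```

```text
tcp [0.4093 0.2378 0.298 ] yaw 173.9 slide [0.129 0.299 0.587] turn -0.001 F [ 0.8 -0.3 -1.9] w 0.0391 gf 34.9 t 9.6
```

send_rows(moves=[{"slide": [0.05,0.1,0],"turn": 0,"gripper": 0.3},{"slide": [0.1,0.24,0],"turn": 0,"gripper": 0.3},{"slide": [0.12,0.26,0.15],"turn": 0,"gripper": 0.3},{"slide": [0.12,0.26,0.3],"turn": 0,"gripper": 0.3},{"slide": [0.12,0.26,0.4],"turn": 0,"gripper": 0.3}])

```text
time_s: 10.02
tcp_pos: [0.3955, 0.2766, 0.236]
eef_rot: [-179.8, -0.2, 173.9]
contact_force: [-0.4, -0.0, -3.6]
gripper_width: 0.0394
gripper_force: 34.9
```

send_rows(moves=[{"slide": [0,0,0],"turn": 0,"gripper": 0.3},{"slide": [0,0,0],"turn": 0,"gripper": 0.3},{"slide": [0,0,0],"turn": 0,"gripper": 0.3},{"slide": [0,0,0],"turn": 0,"gripper": 0.3},{"slide": [0,0,0],"turn": 0,"gripper": 0.3}])

```text
time_s: 10.43
tcp_pos: [0.3972, 0.2772, 0.2404]
eef_rot: [179.9, 0.1, 173.8]
contact_force: [0.5, 0.8, -2.7]
gripper_width: 0.0393
gripper_force: 34.9
```

```bash
python3 - <<'E'
from h import *
go(.3947,.2844,.18,-6)
S=cap('side');print(optics.look_for('side','foot')[:2],optics.look_for('side','tray')[:2])
# plate underside white/bright edge vs model: predicted plate & post corners
p=np.array(get_state()['tcp_pos']);a=np.radians(-6);X=np.array([np.cos(a),np.sin(a),0]);Y=np.array([-np.sin(a),np.cos(a),0])
E_=p+X*.0125+np.array([0,0,-.168]);M=R.from_euler('z',a)*R.from_euler('y',-np.pi/6)
g=cv2.cvtColor(S['img'],7)
base=E_+M.apply([.03,0,0])
P=base+M.apply([(sx*.03,sy*.03,.008) for sx in(1,-1) for sy in(1,-1)])
print(np.round(proj(S,P),1).tolist());q=np.mean(proj(S,P),0).astype(int);print(q)
np.save('crop.npy',S['img'])
E
```

```text
tcp [0.3972 0.2772 0.2404] yaw 173.8 slide [0.022 0.046 0.403] turn -0.002 F [ 0.5  0.8 -2.7] w 0.0393 gf 34.9 t 10.43
[{'location': [0.4288, 0.2961, 0.1027], 'p': 0.64}, {'location': [0.39, 0.2857, 0.1735], 'p': 0.19}] [{'location': [0.4193, 0.2887, 0.0053], 'p': 0.76}]
[[267.6, 334.9], [288.4, 311.5], [290.4, 358.9], [310.3, 334.3]]
[289 334]
```

send_rows(moves=[{"slide": [0.01,0.02,0.08],"turn": 0,"gripper": 0.3},{"slide": [0.02,0.045,0.17],"turn": 0,"gripper": 0.3},{"slide": [0.02,0.045,0.26],"turn": 0,"gripper": 0.3},{"slide": [0.02,0.045,0.34],"turn": 0,"gripper": 0.3},{"slide": [0.02,0.045,0.38],"turn": 0,"gripper": 0.3}])

```text
time_s: 11.0
tcp_pos: [0.3939, 0.2834, 0.1813]
eef_rot: [-179.9, -0.1, 173.8]
contact_force: [-0.5, -0.9, -3.0]
gripper_width: 0.0391
gripper_force: 34.9
```

send_rows(moves=[{"slide": [0,0,0],"turn": 0,"gripper": 0.3},{"slide": [0,0,0],"turn": 0,"gripper": 0.3},{"slide": [0,0,0.01],"turn": 0,"gripper": 0.3},{"slide": [0,0,0.02],"turn": 0,"gripper": 0.3},{"slide": [0,0,0.02],"turn": 0,"gripper": 0.3}])

```text
time_s: 11.42
tcp_pos: [0.3945, 0.284, 0.1797]
eef_rot: [180.0, 0.0, 173.9]
contact_force: [0.2, -0.4, -3.6]
gripper_width: 0.039
gripper_force: 34.9
```

```bash
python3 - <<'E'
from h import *
go(.3947,.2844,.173,-6)
S=cap('side');print(optics.look_for('side','foot')[:2])
go(.3947,.2844,.173,-6)
E
```

```text
tcp [0.3945 0.284  0.1797] yaw 173.9 slide [-0.001  0.003  0.045] turn -0.002 F [ 0.2 -0.4 -3.6] w 0.039 gf 34.9 t 11.42
[{'location': [0.4229, 0.3011, 0.0409], 'p': 0.83}, {'location': [0.3871, 0.296, 0.1087], 'p': 0.15}]
tcp [0.3945 0.2839 0.1798] yaw 173.9 slide [-0.001  0.003  0.045] turn -0.002 F [ 0.4  0.2 -2.9] w 0.0392 gf 34.9 t 11.52
```

send_rows(moves=[{"slide": [0,0,0.01],"turn": 0,"gripper": 0.3},{"slide": [0,0,0.02],"turn": 0,"gripper": 0.3},{"slide": [0,0,0.03],"turn": 0,"gripper": 0.3},{"slide": [0,0,0.03],"turn": 0,"gripper": 0.3},{"slide": [0,0,0.03],"turn": 0,"gripper": 0.3}])

```text
time_s: 11.93
tcp_pos: [0.3943, 0.2838, 0.1748]
eef_rot: [-180.0, -0.0, 173.9]
contact_force: [-0.3, -0.7, -2.6]
gripper_width: 0.0391
gripper_force: 34.9
```

send_rows(moves=[{"slide": [0,0,0.01],"turn": 0,"gripper": 0.3},{"slide": [0,0,0.02],"turn": 0,"gripper": 0.3},{"slide": [0,0,0.02],"turn": 0,"gripper": 0.3},{"slide": [0,0,0.02],"turn": 0,"gripper": 0.3},{"slide": [0,0,0.02],"turn": 0,"gripper": 0.3}])

```text
time_s: 12.35
tcp_pos: [0.3946, 0.2841, 0.1723]
eef_rot: [180.0, 0.0, 173.9]
contact_force: [-0.7, 0.5, 1.2]
gripper_width: 0.0389
gripper_force: 34.9
```

send_rows(moves=[{"slide": [-0.01,0,0.015],"turn": 0,"gripper": 0.3},{"slide": [-0.03,0,0.02],"turn": 0,"gripper": 0.3},{"slide": [-0.05,0,0.02],"turn": 0,"gripper": 0.3},{"slide": [-0.07,0,0.02],"turn": 0,"gripper": 0.3},{"slide": [-0.07,0,0.02],"turn": 0,"gripper": 0.3}], newtons=28)

```text
time_s: 12.77
tcp_pos: [0.4054, 0.283, 0.1693]
eef_rot: [180.0, 0.0, 173.9]
contact_force: [-0.5, 0.8, 4.6]
gripper_width: 0.0394
gripper_force: 28.0
```

```bash
python3 - <<'E'
from h import *
S=cap('side');print(optics.look_for('side','foot')[:2],optics.look_for('side','tongs_tip')[:1])
cv2.imwrite('a.png',S['img'][:,:,::-1])
go(.4265,.281,.168,-6);print(get_state()['moment'])
E
```

```text
[{'location': [0.4259, 0.3001, 0.0273], 'p': 0.87}] [{'location': [0.3978, 0.2926, 0.1021], 'p': 0.69}]
tcp [0.4051 0.283  0.1693] yaw 173.9 slide [-0.143  0.002  0.008] turn -0.002 F [-0.5  0.3  5.5] w 0.0393 gf 28.0 t 12.92
[ 0.26905056  0.34877212 -0.01643236]
```

send_rows(moves=[{"slide": [-0.03,0,0],"turn": 0,"gripper": 0.3},{"slide": [-0.05,0,0],"turn": 0,"gripper": 0.3},{"slide": [-0.07,0,0.003],"turn": 0,"gripper": 0.3},{"slide": [-0.09,0,0.006],"turn": 0,"gripper": 0.3},{"slide": [-0.09,0,0.006],"turn": 0,"gripper": 0.3}])

```text
time_s: 13.33
tcp_pos: [0.4185, 0.2809, 0.1674]
eef_rot: [-179.9, -0.0, 173.8]
contact_force: [-0.9, 0.2, -1.2]
gripper_width: 0.0391
gripper_force: 28.0
```

```bash
python3 - <<'E'
from h import *
S=cap('side');print(optics.look_for('side','foot')[:2],optics.look_for('side','tongs_tip')[:1])
cv2.imwrite('b.png',S['img'][:,:,::-1])
go(.4265,.281,.168,-6);print(get_state()['moment'])
for f in('a.png','b.png'):
    g=cv2.cvtColor(cv2.imread(f),cv2.COLOR_BGR2GRAY)[340:392:2,250:330:2]
    print('\n'.join(''.join(' .:-=+*#%@'[min(9,v//26)] for v in r) for r in g))
E
```

```text
[{'location': [0.4276, 0.2956, 0.0219], 'p': 0.89}, {'location': [0.4087, 0.2897, 0.1103], 'p': 0.39}] [{'location': [0.5105, -0.4358, 0.1137], 'p': 0.73}]
tcp [0.4181 0.2808 0.1676] yaw 173.8 slide [-0.056  0.007 -0.003] turn -0.002 F [ 0.1 -1.1 -1.2] w 0.0391 gf 27.9 t 13.48
[-0.07117337  0.25171273  0.0214041 ]
####*#+=.:::.-=:*@*-@@=-::--*=========##
#######+=::::==*@@@@@==-*==--===========
*####*###=++===#@@@@-==-:*-=--==========
#####*###+=====*@@@+*==-::*--=+=========
#########:.-==-%@@#*:==-:::*--=:========
########::.:@=+@@*=*:==--:-*---:.-======
**#####::..@@@@@%===+=-::-*----:..======
######::..@@@@@@===+==-::#=-----:.======
#####-:::#@-=@@-=======:++=:*-=:.:======
####=::::+@%#@@@===--=++*****.:..=======
###*::::::+@@@@@@==---=+++**....========
####.:::::.+@@@@@*=----===#.::.-========
####:.::::::+@@@***=-----=:.:.:=========
#####-.:::::.+@@****=-==--.:..==========
###**##.:::::.+*******----.:.===========
########..:::..+*******=--..-===========
######*##:.:::::+**-:**.:..:============
##########+.:::::+**-#:::.:=============
###########-.::::.+**=.::.==============
#####
[... 647 characters left out ...]
===
####=:.:=@@+@@@+=----+-*****:....======#
###*:::::=@@@@**+--=---****.....-======#
####.::::.-@@****+--=--***=.::.-======##
####:.::::.-%******=---**+.:..:========#
#####:.::::.:********--*#..:..=========#
####*#*.::::::+*******+*..:..=========##
########.::::.:+***=***:.:..-=========#*
######*##:.:::::+**:-*-.::.:==========##
##########+.:::::+***+.:..:==========###
##*#######==.::::.=#*..:..==========#*##
#########====..:::.-.::..===========##*#
########======:.:.:.::..-===========####
########========.::.::.:=============*#*
#*#####-=========...:..==============*#*
#######-==========:...===============##*
#####*#*===========-.-===============*##
#*#####===============================##
```

send_rows(moves=[{"slide": [-0.02,0,0.01],"turn": 0,"gripper": 0.3},{"slide": [-0.04,0,0.015],"turn": 0,"gripper": 0.3},{"slide": [-0.055,0,0.02],"turn": 0,"gripper": 0.3},{"slide": [-0.055,0,0.02],"turn": 0,"gripper": 0.3},{"slide": [-0.055,0,0.02],"turn": 0,"gripper": 0.3}])

```text
time_s: 13.9
tcp_pos: [0.4265, 0.2801, 0.1648]
eef_rot: [-180.0, -0.0, 173.8]
contact_force: [-1.2, 0.2, -1.8]
gripper_width: 0.0389
gripper_force: 27.9
```

```bash
cat > look.py <<'E'
from h import *
import sys
S=cap('side');print(optics.look_for('side','foot')[:2])
go(.4265,.281,.168,-6);print(get_state()['moment'])
g=cv2.cvtColor(S['img'],cv2.COLOR_RGB2GRAY)[340:392:2,250:330:2]
print('\n'.join(''.join(' .:-=+*#%@'[min(9,v//26)] for v in r) for r in g))
a=np.radians(-6);M=R.from_euler('z',a)
for z in(0.013,):
    P=np.array([.437,.280,z])+M.apply([(sx*.03,sy*.03,0) for sx,sy in((1,1),(1,-1),(-1,-1),(-1,1))])
    print('flat centred plate at (col,row):',np.round((proj(S,P)-[250,340])/2,1).tolist())
E
python3 look.py
```

```text
[{'location': [0.4235, 0.2977, 0.0156], 'p': 0.98}, {'location': [0.5938, 0.2891, 0.0127], 'p': 0.35}]
tcp [0.4263 0.2802 0.1649] yaw 173.9 slide [-0.     0.005 -0.021] turn -0.002 F [-1.3 -0.4 -1.9] w 0.0394 gf 27.9 t 14.0
[-0.21808679  0.28367287 -0.03698053]
####**====+#::.#:==-:-#--=+===========-#
#######===#=:.%:-=-:::++-=-:============
*####*##+#=:.-*--=-::=*=---..-==========
#####*###+:..+=#==-:-*==---...:=========
#########:..+@=+==-:*==+---.....========
########::.+@@=====#===++--......-======
**#####::.=@@@=-==++===+**=#......======
######::.-@@@@=--=+++===**:+*.:...======
#####-:.:@**@@=----====*****-....:====*-
####=:..@@-*@*+---=--=*****=.....====###
###*::::-@@@****---=-=****+.....-====***
####.::::-#@*****=-=-=****...:.-=====###
####:.:::::+******+--+***-..:.:======##*
#####:.::::.+*******+***-.:...======####
###**##.::::.=#********=.....========###
########...::.-****:**+..::.-=======###*
######*##:..::.:+*+:**:.:..:=======#####
#########=-.:::::+***:.:..:========#*###
#######=====..::.:=#-..:..=========***##
######*======:.:::.-.....==========*##**
######========:.:::..::.-==========##*##
#####===========..::::.:===========#***#
######===========..::..============##*#*
######============:...==============*##*
#####==============-.-=============+#*#*
####================================#*##
flat centred plate at (col,row): [[7.8, 9.7], [17.5, -1.6], [29.1, 6.6], [19.6, 18.7]]
```

send_rows(moves=[{"slide": [-0.01,0,0.01],"turn": 0,"gripper": 0.3},{"slide": [-0.01,0,0.015],"turn": 0,"gripper": 0.3},{"slide": [-0.01,0,0.02],"turn": 0,"gripper": 0.3},{"slide": [-0.01,0,0.02],"turn": 0,"gripper": 0.3},{"slide": [-0.01,0,0.02],"turn": 0,"gripper": 0.3}])

```text
time_s: 14.42
tcp_pos: [0.4287, 0.2807, 0.163]
eef_rot: [179.9, 0.1, 173.9]
contact_force: [-1.3, -0.6, 5.4]
gripper_width: 0.0391
gripper_force: 27.9
```

```bash
python3 look.py
```

```text
[{'location': [0.4237, 0.2951, 0.0111], 'p': 0.87}]
tcp [0.4286 0.2807 0.163 ] yaw 173.9 slide [ 0.014  0.001 -0.033] turn -0.001 F [-1.9 -0.5  6.7] w 0.0393 gf 27.9 t 14.52
[-0.57031021  0.39344342 -0.01302071]
####*=====##:.#:==-::+=-=+============#:
######==-*#=.+::==-::==-==::===========.
#####*#**#=::#=:==::++=----..-==========
#####*###+:.:=+*=-:=*==---:...:=========
#########:..-====--*===----.....========
########::.=@====-#====*--+......-======
**#####::.:@@+--=++====+*++*......======
######::..@@@*=--=++===+*-:**.....======
#####-:..@%@@#=---==-==*****-....:===#*#
####=:..@@-*@*=------=*****-.....===#*#*
###*::::#@@@***+-----*****=...:.-===#***
####.::::+@******----****+:....-=====###
####:.::::-*******--=****:.:...=====#*#*
#####-.:::::+***********-.....======####
###**##..::.:+*********=.....=======####
########..::::=#**+-**=...:.-=======###*
######*##:.:::.-**-:*+..:..:=======#####
########==-..::.-+***:.:..:=======##*#*#
######*=====.::.::+*-.....========#***##
######=======..:::.=.::..==========###**
######========:..:...::.-==========###*#
####*===========..:::..:===========****#
######===========...:..============##*#*
#####=============:...=============#**#*
###*#==============-.-=============+#*#*
##+=====#==========================+#*##
flat centred plate at (col,row): [[7.8, 9.7], [17.5, -1.6], [29.1, 6.6], [19.6, 18.7]]
```

send_rows(moves=[{"slide": [0,0,0],"turn": 0,"gripper": 0.3},{"slide": [0,0,0],"turn": 0,"gripper": 0.3},{"slide": [0,0,0],"turn": 0,"gripper": 0.3},{"slide": [0,0,0],"turn": 0,"gripper": 0.3},{"slide": [0,0,0],"turn": 0,"gripper": 0.3}], newtons=19)

```text
time_s: 14.93
tcp_pos: [0.4282, 0.2806, 0.1624]
eef_rot: [180.0, 0.0, 173.9]
contact_force: [-0.1, 0.3, 4.3]
gripper_width: 0.0398
gripper_force: 19.0
```

send_rows(moves=[{"slide": [0,0,0],"turn": 0,"gripper": 0.46},{"slide": [0,0,0],"turn": 0,"gripper": 0.5},{"slide": [0,0,0],"turn": 0,"gripper": 0.54},{"slide": [0,0,0],"turn": 0,"gripper": 0.58},{"slide": [0,0,0],"turn": 0,"gripper": 0.6}], newtons=19)

```text
time_s: 15.35
tcp_pos: [0.4277, 0.28, 0.1617]
eef_rot: [-180.0, -0.0, 173.8]
contact_force: [-0.7, -0.5, -1.5]
gripper_width: 0.0512
gripper_force: 8.3
```

send_rows(moves=[{"slide": [0,0,0],"turn": 0,"gripper": 0.61},{"slide": [0,0,0],"turn": 0,"gripper": 0.61},{"slide": [0,0,0],"turn": 0,"gripper": 0.4},{"slide": [0,0,0],"turn": 0,"gripper": 0.4},{"slide": [0,0,0],"turn": 0,"gripper": 0.4}], newtons=8)

```text
time_s: 15.77
tcp_pos: [0.4279, 0.2802, 0.162]
eef_rot: [-180.0, -0.0, 173.9]
contact_force: [0.8, 0.1, -1.4]
gripper_width: 0.0551
gripper_force: 8.0
```

```bash
python3 look.py
```

```text
[{'location': [0.4196, 0.2776, 0.1159], 'p': 0.71}, {'location': [0.8001, 0.031, 0.008], 'p': 0.59}]
tcp [0.428  0.2803 0.1621] yaw 173.9 slide [ 0.01   0.004 -0.039] turn -0.002 F [0.1 0.  0.2] w 0.055 gf 8.0 t 15.87
[-0.028533   -0.01703221  0.04717942]
*###*=====##:.#-=-:::*.:----==========::
######===##=.+:==-:::==..----==========.
#####*#*=#=:-#===-::++-...:-.-=========:
#####*###+:.:=+==::=*==*......:=========
#########:..:===-:-*===**:......========
########::.-@===-#*====****......-======
**#####::.:@%==========+**+*......======
######::..@@%-===+=====+*-:**...:.======
#####-:..@@@%==========*****-....:===#*#
####=:..#@-*%-====-===*****-.....=====##
###*::::#@%@======-==*****=.....=====-#*
####.::::+@*+-====-=*****+:....-=====###
####:.::::-***-===-+*****:....:=====#*##
#####:.::::-+**===-*****-.....======####
##*#*#*..::.:+**+-+****=.....======-####
########...:..=***+:**=..:..-=======*#**
######*##:.:::.-**-:*+..:..:=======#####
########==-...:.:+***:....:=======##*###
######*=====..::.:+*-.::..========#***##
######=======...:.:=.....==========*##*#
######========:.:::...:.-==========##*##
#####===========..:::..:===========#***#
####=============...:..============##*#*
#*#===============:...=============#**#*
#####==============-.-=============+#*#*
##+================================+#*##
flat centred plate at (col,row): [[7.8, 9.7], [17.5, -1.6], [29.1, 6.6], [19.6, 18.7]]
```

send_rows(moves=[{"slide": [0,0,-0.05],"turn": 0,"gripper": 0.4},{"slide": [0,0,-0.15],"turn": 0,"gripper": 0.4},{"slide": [0,0,-0.3],"turn": 0,"gripper": 0.4},{"slide": [0,0,-0.5],"turn": 0,"gripper": 0.4},{"slide": [0,0,-0.7],"turn": 0,"gripper": 0.4}])

```text
time_s: 16.28
tcp_pos: [0.4277, 0.2798, 0.2685]
eef_rot: [-179.9, -0.0, 173.9]
contact_force: [0.7, 0.5, -1.1]
gripper_width: 0.0557
gripper_force: 8.0
```

send_rows(moves=[{"slide": [0,-0.1,-0.2],"turn": 0,"gripper": 0.4},{"slide": [0,-0.3,-0.4],"turn": 0.03,"gripper": 0.4},{"slide": [-0.05,-0.5,-0.48],"turn": 0.06,"gripper": 0.4},{"slide": [-0.1,-0.7,-0.48],"turn": 0.1,"gripper": 0.4},{"slide": [-0.15,-0.9,-0.48],"turn": 0.13,"gripper": 0.4}])

```text
time_s: 16.7
tcp_pos: [0.436, 0.1426, 0.3411]
eef_rot: [179.8, 0.1, 162.0]
contact_force: [1.4, 0.8, -1.0]
gripper_width: 0.0555
gripper_force: 8.0
```

```bash
python3 look.py; python3 -c "
from h import *
go(.4515,-.2805,.33,-22)"
```

```text
[{'location': [0.4276, 0.2962, 0.0102], 'p': 0.95}]
tcp [0.4358 0.1405 0.3406] yaw 161.9 slide [0.351 0.87  1.151] turn -0.134 F [ 0.5  0.3 -1. ] w 0.0552 gf 8.0 t 16.8
[ 0.04088966 -0.01426917 -0.0303448 ]
************:.@-=-==-@....-===-=-=-----=
***********-.%----==-+=....:=-----==---=
**********-:-@+-===-##-......-----------
*********+:.:-%#---+@--+......:=----=---
*********:..:==+@--@-=-+*:......=-------
********::.:@-===@@-=--+++*......-=-=-=-
*******::.:@%+===---==-=++++......=----=
******::..@%%*=====-==-++-:++.....===---
****#-:..%@@%*=====-=--+++++:.....==----
****=::.*%-+%%=====---*@=++-.:...=------
****::::*@#@%%+====--+@%%+=.::..-=------
****.::::=@%%%%++==-+*%%%#.:::.:=-------
****:.::::-@%%%%%+-=@%%%@::::..=---==---
*****:.::::-*%%%%@+*%%%@::::..--=----=--
*******..::::+@%%%%@%%@-::::.=*---=--=-=
********..::::=@%%==%@=::::.-**---------
*********:.::::-%@+-@*.:::.-***---------
**********=.:::::*@@@::::..****-=--=-=-=
***********-.:::::+@::::..=*****-=------
*************..::::-::::.=******=-------
**************-.:::::::.-***+***----=--=
***************-..::::..********-=------
****************+..::..*********-===--=-
******************:.:.*********+*-----=-
*******************:.-*********+*-----=-
********************+*********+++--=---=
flat centred plate at (col,row): [[7.8, 9.7], [17.5, -1.6], [29.1, 6.6], [19.6, 18.7]]
tcp [0.4358 0.1405 0.3406] yaw 161.9 slide [-0.971 -2.635  0.068] turn 0.043 F [ 0.5  0.3 -1. ] w 0.0552 gf 8.0 t 16.8
```

send_rows(moves=[{"slide": [-0.07,-0.19,0],"turn": 0.02,"gripper": 0.4},{"slide": [-0.14,-0.38,0],"turn": 0.043,"gripper": 0.4},{"slide": [-0.21,-0.57,0],"turn": 0.043,"gripper": 0.4},{"slide": [-0.28,-0.76,0],"turn": 0.043,"gripper": 0.4},{"slide": [-0.36,-0.98,0],"turn": 0.043,"gripper": 0.4}])

```text
time_s: 17.22
tcp_pos: [0.4421, -0.0136, 0.3397]
eef_rot: [180.0, 0.0, 158.4]
contact_force: [0.5, -0.3, -1.5]
gripper_width: 0.0552
gripper_force: 8.0
```

send_rows(moves=[{"slide": [-0.06,-0.2,0],"turn": 0,"gripper": 0.4},{"slide": [-0.12,-0.4,0],"turn": 0,"gripper": 0.4},{"slide": [-0.18,-0.6,0],"turn": 0,"gripper": 0.4},{"slide": [-0.24,-0.8,0],"turn": 0,"gripper": 0.4},{"slide": [-0.3,-0.98,0],"turn": 0,"gripper": 0.4}])

```text
time_s: 17.63
tcp_pos: [0.4292, -0.1675, 0.3398]
eef_rot: [180.0, 0.0, 158.3]
contact_force: [0.9, -0.0, -0.8]
gripper_width: 0.0558
gripper_force: 8.0
```

```bash
python3 -c "
from h import *
go(.4515,-.2805,.31,-22)"
```

```text
tcp [ 0.4292 -0.1675  0.3398] yaw 158.3 slide [-0.416 -0.645  0.198] turn 0.004 F [ 0.9 -0.  -0.8] w 0.0558 gf 8.0 t 17.63
```

send_rows(moves=[{"slide": [-0.12,-0.2,0],"turn": 0.004,"gripper": 0.4},{"slide": [-0.25,-0.4,0],"turn": 0.004,"gripper": 0.4},{"slide": [-0.38,-0.6,0],"turn": 0.004,"gripper": 0.4},{"slide": [-0.416,-0.645,0.1],"turn": 0.004,"gripper": 0.4},{"slide": [-0.416,-0.645,0.2],"turn": 0.004,"gripper": 0.4}])

```text
time_s: 18.05
tcp_pos: [0.4527, -0.2814, 0.3088]
eef_rot: [-180.0, 0.0, 157.8]
contact_force: [-0.3, -0.0, -2.1]
gripper_width: 0.0553
gripper_force: 8.0
```

send_rows(moves=[{"slide": [0,0,0],"turn": 0,"gripper": 0.4},{"slide": [0,0,0],"turn": 0,"gripper": 0.4},{"slide": [0,0,0],"turn": 0,"gripper": 0.4},{"slide": [0,0,0],"turn": 0,"gripper": 0.4},{"slide": [0,0,0],"turn": 0,"gripper": 0.4}])

```text
time_s: 18.47
tcp_pos: [0.4524, -0.2787, 0.3103]
eef_rot: [180.0, 0.1, 158.0]
contact_force: [-0.3, -0.0, -0.4]
gripper_width: 0.0557
gripper_force: 8.0
```

```bash
python3 - <<'E'
from h import *
go(.4515,-.2805,.1193,-22)
S=cap('side');go(.4515,-.2805,.1193,-22)
p=np.array(get_state()['tcp_pos']);a=np.radians(-22);M=R.from_euler('z',a)
q=p+[0,0,-.023]
P=q+M.apply(np.array([(0,0,0),(13,37.5,-91),(-13,37.5,-91),(13,-29.5,-91),(-13,-29.5,-91)])/1000)
pr=proj(S,P);print(np.round(pr,1).tolist())
c=pr.mean(0).astype(int);x0,y0=c[0]-35,c[1]-35
print(x0,y0)
g=cv2.cvtColor(S['img'],cv2.COLOR_RGB2GRAY)[y0:y0+70:1,x0:x0+70]
h=cv2.cvtColor(S['img'],cv2.COLOR_RGB2HSV)[y0:y0+70,x0:x0+70]
# low saturation, dark-to-mid = steel
print('\n'.join('%3d '%(y0+i)+''.join('P' if h[i,j,1]>90 else ' .:-=+*#%@'[min(9,g[i,j]//26)] for j in range(70)) for i in range(70)))
E
```

```text
tcp [ 0.4524 -0.2787  0.3103] yaw 158.0 slide [ 0.003 -0.014  1.274] turn -0.0 F [-0.3 -0.  -0.4] w 0.0557 gf 8.0 t 18.47
tcp [ 0.4523 -0.2787  0.3101] yaw 158.0 slide [ 0.002 -0.013  1.272] turn -0.0 F [ 0.8 -0.2 -0.4] w 0.0555 gf 8.0 t 18.52
[[405.0, 104.3], [385.8, 138.5], [393.1, 143.5], [404.6, 129.0], [412.1, 133.7]]
365 94
 94 :::::..=*+++++++++++++++++++**=.---......PPP-:.......:**+++++++++**+=-
 95 ::::..-**+++++++++++++++++++**= .........PPP==:......-***++++++++++***
 96 ::..::-**+++++++++++++++++++**=..........PP===:.....:+***+++++++++++*+
 97 :..:::=*++++++++++++++++++++*+:..........PP==--=:...:+++++++++++++++++
 98 .:::::++++++++++++++++++++++++-..........:==--+**=::=**+***++++++++++*
 99 ::::::++++++++++++++++++++++++-..........:==-=***********+++***++*+++P
100 ::::::+*+++++++++++++++++++++**=:P.......-=--PPPPP**++++++++**++****PP
101 ::::::++++++++++++++++++++++++**PP.......---PPPPPPPPP+*+**+++++++**PPP
102 :::::-*+++++++++++++++++++++++*PPPPP.....--PPPPPPPPPPPPPP*+++******PPP
103 :::::-*+++++++++++++++++++++++PPPPPP:...::-PPPPPPPPPPPPPPPPP******PPPP
104 :::::=*+++++++
[... 3781 characters left out ...]
+++++++*+++++++++++++++++
155 ++++++++++++++++++*++++++***======PPPPPP*+++++++++++++++++++++++++++++
156 ++++++++++++++++++++*++*+++=======PPPPPP*+++++++++++++++++++++++++++++
157 +++++++++*+++++++++*++++==========PPPPP=*++++++++++++++++***++++++++++
158 ++++++++++++++++++++++=============PPPP=*+++****++****++++++++++++++++
159 +++**++++++++++++*++===============PPPP=*+++***++++*++++++++++++++++++
160 +++++++++++++++*+++================PPPP=*+++++++++++++++++++++++++++++
161 +++++++++++++++++==================PPPP+*+++++++*++++++++*++++++++++++
162 *++++*++++++++======================PP-+*+*+*+++++++++++++*+++++++++++
163 ++++++++++*++=======================----*++**++++***++++++++++++++++++
```

send_rows(moves=[{"slide": [-0.01,0,0.1],"turn": 0.01,"gripper": 0.4},{"slide": [-0.01,0,0.25],"turn": 0.01,"gripper": 0.4},{"slide": [-0.01,0,0.4],"turn": 0.01,"gripper": 0.4},{"slide": [-0.01,0,0.55],"turn": 0.01,"gripper": 0.4},{"slide": [-0.01,0,0.65],"turn": 0.01,"gripper": 0.4}])

```text
time_s: 18.93
tcp_pos: [0.4527, -0.279, 0.2101]
eef_rot: [180.0, -0.1, 157.0]
contact_force: [-0.1, 0.3, -1.9]
gripper_width: 0.0549
gripper_force: 8.0
```

send_rows(moves=[{"slide": [0,0,0.08],"turn": 0,"gripper": 0.4},{"slide": [0,0,0.18],"turn": 0,"gripper": 0.4},{"slide": [0,0,0.28],"turn": 0,"gripper": 0.4},{"slide": [0,0,0.38],"turn": 0,"gripper": 0.4},{"slide": [0,0,0.44],"turn": 0,"gripper": 0.4}])

```text
time_s: 19.35
tcp_pos: [0.453, -0.2792, 0.1446]
eef_rot: [180.0, -0.0, 157.1]
contact_force: [-0.1, 0.2, -0.4]
gripper_width: 0.0552
gripper_force: 8.0
```

send_rows(moves=[{"slide": [0,0,0.03],"turn": 0,"gripper": 0.4},{"slide": [0,0,0.06],"turn": 0,"gripper": 0.4},{"slide": [0,0,0.09],"turn": 0,"gripper": 0.4},{"slide": [0,0,0.1],"turn": 0,"gripper": 0.4},{"slide": [0,0,0.1],"turn": 0,"gripper": 0.4}])

```text
time_s: 19.77
tcp_pos: [0.4533, -0.2796, 0.1306]
eef_rot: [180.0, 0.0, 157.0]
contact_force: [-0.9, 0.2, -0.6]
gripper_width: 0.0555
gripper_force: 8.0
```

send_rows(moves=[{"slide": [0,0,0.01],"turn": 0,"gripper": 0.4},{"slide": [0,0,0.02],"turn": 0,"gripper": 0.4},{"slide": [0,0,0.03],"turn": 0,"gripper": 0.4},{"slide": [0,0,0.03],"turn": 0,"gripper": 0.4},{"slide": [0,0,0.03],"turn": 0,"gripper": 0.4}])

```text
time_s: 20.18
tcp_pos: [0.4532, -0.2796, 0.126]
eef_rot: [-180.0, -0.0, 157.0]
contact_force: [-1.1, 0.2, -1.2]
gripper_width: 0.0553
gripper_force: 8.0
```

send_rows(moves=[{"slide": [0,0,0.01],"turn": 0,"gripper": 0.4},{"slide": [0,0,0.02],"turn": 0,"gripper": 0.4},{"slide": [0,0,0.02],"turn": 0,"gripper": 0.4},{"slide": [0,0,0.02],"turn": 0,"gripper": 0.4},{"slide": [0,0,0.02],"turn": 0,"gripper": 0.4}])

```text
time_s: 20.6
tcp_pos: [0.4534, -0.2796, 0.1232]
eef_rot: [-180.0, 0.0, 157.0]
contact_force: [0.1, 0.4, 0.4]
gripper_width: 0.0574
gripper_force: 8.0
```

send_rows(moves=[{"slide": [0,0,0.01],"turn": 0,"gripper": 0.4},{"slide": [0,0,0.015],"turn": 0,"gripper": 0.4},{"slide": [0,0,0.015],"turn": 0,"gripper": 0.4},{"slide": [0,0,0.015],"turn": 0,"gripper": 0.4},{"slide": [0,0,0.015],"turn": 0,"gripper": 0.4}])

```text
time_s: 21.02
tcp_pos: [0.4546, -0.28, 0.122]
eef_rot: [180.0, 0.2, 157.1]
contact_force: [0.6, 1.8, 6.9]
gripper_width: 0.059
gripper_force: 8.0
```

send_rows(moves=[{"slide": [0,0,0],"turn": 0,"gripper": 0.7},{"slide": [0,0,0],"turn": 0,"gripper": 0.8},{"slide": [0,0,0],"turn": 0,"gripper": 1},{"slide": [0,0,0],"turn": 0,"gripper": 1},{"slide": [0,0,0],"turn": 0,"gripper": 1}])

```text
time_s: 21.43
tcp_pos: [0.453, -0.2796, 0.1205]
eef_rot: [-180.0, -0.0, 157.0]
contact_force: [-0.5, -0.7, 0.0]
gripper_width: 0.0828
gripper_force: 0.0
```

```bash
python3 -c "
from h import *
go(.4515,-.2805,.3,-22)
cap('side');print([r for r in optics.look_for('side','tongs')]);go(.4515,-.2805,.3,-22)"
```

```text
tcp [ 0.453  -0.2796  0.1205] yaw 157.0 slide [ 0.008 -0.01  -1.197] turn -0.011 F [-0.5 -0.7  0. ] w 0.0828 gf 0.0 t 21.43
[{'location': [0.3195, -0.3143, 0.1136], 'p': 0.86}, {'location': [0.5979, -0.2998, 0.0916], 'p': 0.79}, {'location': [0.4485, -0.285, 0.1253], 'p': 0.65}, {'location': [0.434, -0.1159, 0.1137], 'p': 0.61}]
tcp [ 0.4531 -0.2796  0.1206] yaw 157.0 slide [ 0.008 -0.01  -1.196] turn -0.011 F [-0.2 -0.3  0.5] w 0.0862 gf 0.0 t 21.53
```

Fingers are clear; withdraw straight up.

send_rows(moves=[{"slide": [0,0,-0.05],"turn": 0,"gripper": 1},{"slide": [0,0,-0.15],"turn": 0,"gripper": 1},{"slide": [0,0,-0.35],"turn": 0,"gripper": 1},{"slide": [0,0,-0.6],"turn": 0,"gripper": 1},{"slide": [0,0,-0.85],"turn": 0,"gripper": 1}])

```text
time_s: 21.95
tcp_pos: [0.4525, -0.2795, 0.25]
eef_rot: [-180.0, -0.1, 157.0]
contact_force: [0.8, -0.0, -1.0]
gripper_width: 0.0877
gripper_force: 0.0
```

send_rows(moves=[{"slide": [0,0,-0.1],"turn": 0,"gripper": 1},{"slide": [0,0,-0.2],"turn": 0,"gripper": 1},{"slide": [0,0,-0.2],"turn": 0,"gripper": 1},{"slide": [0,0,-0.2],"turn": 0,"gripper": 1},{"slide": [0,0,-0.2],"turn": 0,"gripper": 1}])

```text
time_s: 22.37
tcp_pos: [0.4529, -0.2794, 0.278]
eef_rot: [180.0, -0.0, 157.0]
contact_force: [-0.3, -0.4, 0.8]
gripper_width: 0.0873
gripper_force: 0.0
```

```bash
python3 - <<'E'
from h import *
S=cap('side');go(.45,-.28,.3,-22)
for n in('tongs','foot','caster','oil','wrench','tray_full'): print(n,[([round(float(v),3) for v in r['location']],round(r['p'],2)) for r in optics.look_for('side',n)][:5])
o=cv2.imread('pics/side0.png');n=S['img'][:,:,::-1]
k=np.s_[140:215,365:430]
print('diff stand region',[(np.abs(o[a,365:430].astype(int)-n[a,365:430]).max(1)>50).sum() for a in range(140,215,5)])
g=cv2.cvtColor(S['img'],7)[140:200,375:425]
print('\n'.join(''.join(' .:-=+*#%@'[min(9,v//26)] for v in r) for r in g[::2]))
b=cv2.cvtColor(o,6)[140:200,375:425]
print('\n'.join(''.join(' .:-=+*#%@'[min(9,v//26)] for v in r) for r in b[::2]))
E
```

```text
tcp [ 0.4527 -0.2794  0.2776] yaw 157.0 slide [ 0.015 -0.011 -0.15 ] turn -0.011 F [-0.4 -0.3  0.3] w 0.0878 gf 0.0 t 22.42
tongs [([0.432, -0.109, 0.112], 0.97), ([0.514, -0.438, 0.117], 0.97), ([0.449, -0.276, 0.129], 0.94), ([0.598, -0.3, 0.092], 0.7), ([0.322, -0.314, 0.113], 0.65)]
foot [([0.428, 0.296, 0.01], 0.65)]
caster []
oil [([0.716, -0.265, 0.068], 0.65)]
wrench [([0.773, 0.031, 0.01], 0.74)]
tray_full [([0.592, 0.292, 0.011], 0.75), ([0.718, -0.263, 0.068], 0.74), ([0.419, 0.287, 0.015], 0.41), ([0.423, -0.02, 0.046], 0.2)]
diff stand region [np.int64(0), np.int64(1), np.int64(0), np.int64(5), np.int64(11), np.int64(5), np.int64(6), np.int64(4), np.int64(8), np.int64(7), np.int64(8), np.int64(20), np.int64(12), np.int64(27), np.int64(44)]
++**++++++++++++***=::-=+++++*****+---------------
**+++*+++*****+=#*+=:-==++*****++**++****--*------
***+++++++****=:-------=+-...:+**++++++++*+****---
*+++*+*****+**--------=-=.......-***++*++++++++++*
++++++*******=:-------+:-.........:+*++*+++++++++*
+++++++++**+---------=*:..........-*+++++++++*++++
++++*++++** ....-**---=........
[... 2022 characters left out ...]
-=++---------:---:::-=*-:=***********
++++*=:------=++-------:---:--+*=:::-=************
+-----------=++=----:-#%:-+*+=::-----*************
#*=---------===-------+**-::-------:-#************
:-+**###**=+=------+*=::------------+*************
-=========+++--+*=:::---------------**************
============-::::------------------=#*************
============:------------------------=************
============-----------------------=----+*********
===========---------------------:::===--:=********
==+========-----------------::::::::::=##*********
####*++===---------------:::::::::-==-=***********
-==**%#-:------------::::::::::-==-=#*************
-------::--------::::::::::-==-=##****************
```

```bash
python3 -c "
from plant import order
print(order.close_job())"
```

```text
the job is handed in; nothing more can be done
None
```

The job is handed in: the foot sits flat in the middle of the empty tray, the tongs stand upright in their stand with the gripper clear, and it took about 22.4 s of the 64 s allowed. The camera network last found the bottle, the wrench and the other tray with its foot where they started, but it missed the caster, which I only placed from a weak report at its old spot.

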